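# Feel along a sprung ball rail

### The job

Check that no ball sticks in the curved ball rail: run the fingertips along the five steel balls one after another, starting with the ball next to the upright stop block and ending with the ball at the other end, pushing each one down a few millimetres so that it springs back, but never right down to its stop. Press lightly, do not shift or lift the rail, leave all the other things where they are, and finish with the hand clear of everything.

Things in the scene. Friction and masses are not known exactly. Their poses are not given: they have to be found in the camera images.
- rail: ball rail: a loose curved dark steel plate, 3 kg, 12 mm thick, 56 mm wide, held on the table by its weight alone, with five grey cups (38 mm across, rims 32 mm up), each holding a bright 30 mm steel ball; balls 52 mm apart on a 220 mm radius arc. Origin: on the table near the plate's middle, z up; first ball at (12, 101) mm, third (-12, 0), fifth (12, -101); the arc's hollow side is +x
- stop_top (a point): middle of the top of the upright dark steel stop block on one end of the rail: 65 mm above the table, 50 mm across the plate, 22 mm along it, about 61 mm beyond the middle of the first ball
- ball1_top (a point): the top of the first (next to the stop block) ball as it stands unpressed, 47 mm above the table, 15 mm above its cup's rim; this point is fixed to the rail and does not go down with the ball
- ball2_top (a point): the top of the second ball as it stands unpressed, 47 mm above the table, 15 mm above its cup's rim; this point is fixed to the rail and does not go down with the ball
- ball3_top (a point): the top of the third (the middle one) ball as it stands unpressed, 47 mm above the table, 15 mm above its cup's rim; this point is fixed to the rail and does not go down with the ball
- ball4_top (a point): the top of the fourth ball as it stands unpressed, 47 mm above the table, 15 mm above its cup's rim; this point is fixed to the rail and does not go down with the ball
- ball5_top (a point): the top of the fifth (last, at the end without a block) ball as it stands unpressed, 47 mm above the table, 15 mm above its cup's rim; this point is fixed to the rail and does not go down with the ball
- ball1 (a joint): how far the first ball is pushed straight down into its cup, m: 0 up, 0.010 on its stop. A spring pushes it back up: about 1.2 N to start it, 0.5 N more for each mm. The ball also rolls freely in any direction, so fingertips can glide over it from one ball to the next
- ball2 (a joint): how far the second ball is pushed straight down into its cup, m: 0 up, 0.010 on its stop. A spring pushes it back up: about 1.2 N to start it, 0.5 N more for each mm. The ball also rolls freely in any direction, so fingertips can glide over it from one ball to the next
- ball3 (a joint): how far the third ball is pushed straight down into its cup, m: 0 up, 0.010 on its stop. A spring pushes it back up: about 1.2 N to start it, 0.5 N more for each mm. The ball also rolls freely in any direction, so fingertips can glide over it from one ball to the next
- ball4 (a joint): how far the fourth ball is pushed straight down into its cup, m: 0 up, 0.010 on its stop. A spring pushes it back up: about 1.2 N to start it, 0.5 N more for each mm. The ball also rolls freely in any direction, so fingertips can glide over it from one ball to the next
- ball5 (a joint): how far the fifth ball is pushed straight down into its cup, m: 0 up, 0.010 on its stop. A spring pushes it back up: about 1.2 N to start it, 0.5 N more for each mm. The ball also rolls freely in any direction, so fingertips can glide over it from one ball to the next
- socket: a steel spanner socket, 26 mm across, 36 mm tall, standing on end on the table at the hollow side of the rail, some 60 to 90 mm from the nearest ball's middle; origin at its underside's centre; leave alone
- wedge: a small wooden block 50 x 30 x 22 mm lying on the table at the hollow side of the rail; origin at its underside's centre, long axis x; leave alone
- tape: a roll of black tape lying flat, 60 mm across, 24 mm tall, on the outer side of the rail; origin at its underside's centre; leave alone
- tin: a paint tin 90 mm across, 110 mm tall, on the robot's left; origin at its underside's centre; leave alone
- hammer: a hammer lying on the robot's right; origin under it, x along the handle towards the head; leave alone
- screwdriver: a screwdriver lying on the robot's right; origin under it, x towards the tip; leave alone
- square: a steel try square lying flat on the robot's left, blade 200 x 32 x 4 mm along its x, stock 130 mm long and 14 mm thick; origin at the blade's middle; leave alone

How it is judged (in metres and radians):
On the way, in this order (a step that is already met when the one before it is completed fails the run):
1. the first ball is pushed down at least 1.5 mm by the fingertips (value of joint ball1 above 0.0015 m and contact force between the fingers and rail above 0.3 N), for 0.04 s.
2. the second ball is pushed down at least 1.5 mm by the fingertips (value of joint ball2 above 0.0015 m and contact force between the fingers and rail above 0.3 N), for 0.04 s.
3. the third ball is pushed down at least 1.5 mm by the fingertips (value of joint ball3 above 0.0015 m and contact force between the fingers and rail above 0.3 N), for 0.04 s.
4. the fourth ball is pushed down at least 1.5 mm by the fingertips (value of joint ball4 above 0.0015 m and contact force between the fingers and rail above 0.3 N), for 0.04 s.
5. the fifth ball is pushed down at least 1.5 mm by the fingertips (value of joint ball5 above 0.0015 m and contact force between the fingers and rail above 0.3 N), for 0.04 s.
At the end, for the whole second after the job is handed in: All five balls have been pushed down at least 1.5 mm in order and are back up (within 1 mm); the rail lies flat within 12 mm of where it was, at rest, and no other thing has moved more than 15 mm (value of joint each of ball1, ball2, ball3, ball4, ball5 below 0.001 m and distance of rail from where it was at the start of the episode below 0.012 m and angle between rail's own z axis and vertical below 0.05 rad and linear speed of rail below 0.01 m/s and distance of each of socket, wedge, tape, tin, hammer, screwdriver, square from where it was at the start of the episode below 0.015 m); the robot touches nothing.
It fails at once if a ball is pushed down to its stop (9.3 mm or more) (value of joint any of ball1, ball2, ball3, ball4, ball5 above 0.0093 m).
It fails at once if the rail is pressed hard (over 25 N) (contact force between any of the fingers, the arm and rail above 25 N).
It fails at once if the rail is shifted more than 12 mm, lifted or tipped (distance of rail from where it was at the start of the episode above 0.012 m or distance of any of ball1_top, ball5_top from where it was at the start of the episode above 0.015 m or height (world z) of rail above 0.006 m or angle between rail's own z axis and vertical above 0.08 rad).
It fails at once if another thing is moved more than 15 mm or lifted (distance of any of socket, wedge, tape, tin, hammer, screwdriver, square from where it was at the start of the episode above 0.015 m).
It also fails if it takes over 35 s, if anything falls off the work surface, if the arm or the gripper's body presses on something with over 40 N, if the wrist force passes 120 N, or if a joint passes its speed limit or range.

### The arm

A 6-joint arm with a two-finger parallel gripper is mounted at the origin on the work surface. World frame = base frame: x ahead of the robot, y to its left, z up, the work surface at z = 0. Lengths are in mm, angles in rad, forces in N, time in s.
With the tool pointing down it reaches from about 300 to 850 mm from the base axis. Payload 5.4 kg.
Tool frame: the origin (TCP) lies at the very end of the fingers, on their centre line; the grasp point (between the pads) lies 19 mm behind it; z points along the fingers, y is the line along which they close (so a half turn about z gives the same grasp; the last joint's range is limited). The gripper opens to 85 mm and grips with 20 to 120 N. Pads are 22 mm wide; open, the fingers measure 114 mm over their backs; the gripper's body (76 mm by 85 mm) begins 54 mm behind the grasp point. The pads swing forward as they close: fully open they stand 13 mm farther back than shut.
Start: joints at [0.951, 0.158, 1.597, -0, 1.386, -0.21], TCP at [229.103, 527.369, 231.299] pointing down, gripper open.
Joint ranges: [-2.91, 2.91], [-0.94, 2.29], [0.18, 2.7], [-1.29, 4.43], [0.17, 2.64], [-3, 3]. Speed limits (rad/s): [2.57, 2.57, 3.14, 3.14, 3.14, 3.14].

### API

Orientations are given as a unit quaternion [w, x, y, z].
In Python, from plant import robot, planner, sense, read_camera, camera_model gives the robot as it stands. Calls block until the motion is done:
- robot.movep(position, orientation): joint-space move of the TCP to a pose.
- robot.move_straight(position, frame=None, vel=150): straight line of the TCP; frame=None keeps the orientation; vel is the mean speed in mm/s.
- robot.move_j(angles): joint-space move.
- robot.open_jaws() and robot.grab(): open the fingers fully, or close them until they stop; the grip force is fixed at half the most.
- robot.wait(seconds).
- planner.ik(position, orientation): joint angles nearest the present ones, or None.
- sense(): the state.
- read_camera(name): name is "scene" or "top" or "wrist"; returns the picture (480x640x3 uint8, red, green, blue); there is no depth.
- camera_model(name): a dict with "fovy" (degrees; the focal length in pixels is half the picture's height over the tangent of half this angle, whatever the lens; pixels are square), "cx", "cy" (the principal point, pixels), "position" and "orientation" of the camera in the world. Camera axes: x right, y up, looking along -z (the intrinsics and any distortion apply to the point x, -y, -z); pixel columns grow to the right and rows downward; lengths in mm; the calibration is good to about 2 mm. The wrist camera is an equidistant fisheye: a pixel r from the principal point sees the ray r / f radians off the axis. A picture is of the moment at which its call begins: read the wrist's pose just before it. camera_model takes no time and is no camera call; for the wrist camera it gives the pose at the moment of the call.
A pose or a line that the arm cannot do raises robot.PlanningError and nothing moves.
- robot.close_job(): hands the job in; it is judged then, once.
The state is a dict: "time_s": time; "joints": joint angles; "joint_vel": joint speeds; "tau": joint torques, N m; "position": TCP position; "tcp_rot": TCP orientation; "force": force on the tool from outside, world axes, zero at the start; "ft_torque": the same for the moment, N m; "finger_gap": finger opening in mm; "grasp_force": force on a finger pad.
Only numpy, scipy, OpenCV 4.12 (cv2) and the standard library are available. Lean on these libraries where they do the work, as an engineer would, in place of code of your own. Each camera call takes 0.05 s, during which the arm holds its last target. There are 200 camera calls.

## Working session

There is one attempt and no reset: what is moved stays moved. The work goes in short steps, each a Python script; the robot and the scene stay as the last script left them, time stands still between calls to the robot, and variables do not carry over. Pictures are saved under pics/ and viewed, at most 10 in all, crops included, and the job is handed in when it is done.

```bash
ls; mkdir -p pics; python3 - <<'E'
from plant import robot, planner, sense, read_camera, camera_model
import cv2
for n in ["top","scene"]:
    cv2.imwrite(f"pics/{n}1.png",read_camera(n)[:,:,::-1]); print(n,camera_model(n))
s=sense(); print(s)
E
```

```text
pics
top {'fovy': 46.23461055882129, 'cx': 325.86648017136275, 'cy': 244.29539967550474, 'position': array([ 244.18834082,  -55.44972139, 1632.15174015]), 'orientation': array([ 0.70711971,  0.06265346, -0.06149398, -0.70162294])}
scene {'fovy': 54.573007382388134, 'cx': 321.6765692639829, 'cy': 234.05202193809947, 'position': array([1066.02506582,  245.65253957,  891.49728511]), 'orientation': array([0.49856941, 0.16288758, 0.28017378, 0.80398932])}
{'time_s': 0.1, 'joints': array([ 9.50913432e-01,  1.59002023e-01,  1.59817672e+00,  4.17639279e-07,
        1.38618016e+00, -2.10111602e-01]), 'joint_vel': array([ 0.00063664, -0.00014743, -0.00304191,  0.00063028, -0.00254221,
       -0.00030119]), 'tau': array([-1.08316126e-03, -3.96995258e+01, -3.32337070e+01, -3.59707628e-04,
        4.20312062e-03,  2.25853751e-05]), 'position': array([228.76909704, 526.9150176 , 230.37109978]), 'tcp_rot': array([-3.56253049e-04,  2.03455158e-01,  9.79083867e-01, -8.08081124e-04]), 'force': array([ 0.62943644, -0.28519393,  0.22597909]), 'ft_torque': array([0.01095284, 0.05347298, 0.02442838]), 'grasp_force': 0.0, 'finger_gap': 85.42675667193721}
```

View pics/top1.png

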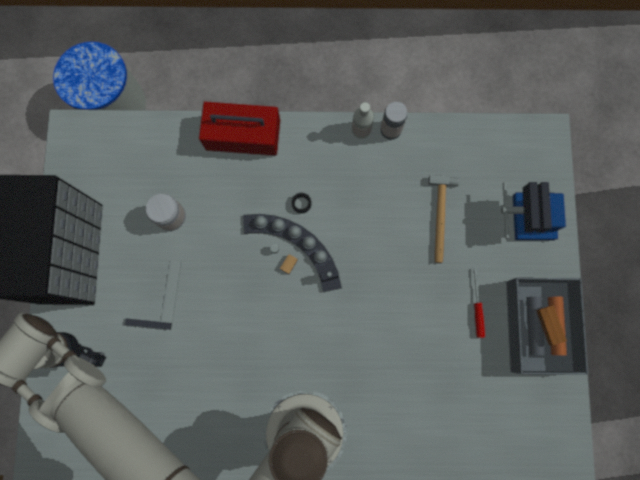

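View pics/scene1.png

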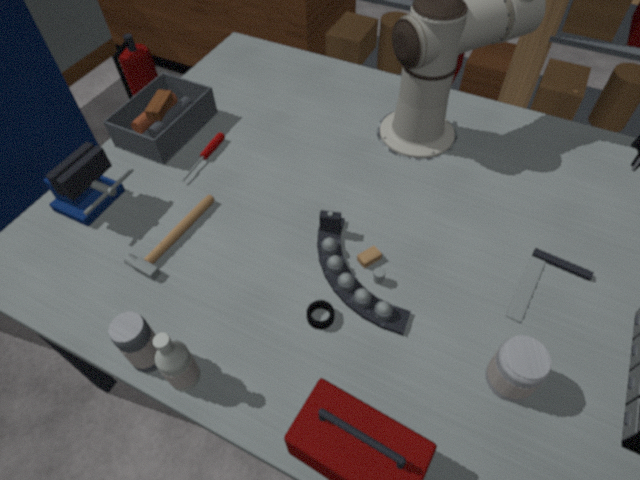

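The top view shows the rail: stop block at (331,283), and balls 1 to 5 at about (321,257), (309,243), (294,232), (278,226) and (261,222). The socket (275,249) and wedge (288,264) are on the hollow side. The scene view agrees, with the block at (330,222) on the end nearest the robot. I'll close the fingers and move the wrist camera over the rail.

```bash
cat > h.py <<'E'
from plant import robot, planner, sense, read_camera, camera_model
import numpy as np, cv2
from scipy.spatial.transform import Rotation as R
def cast(m,uv,z,fish=False):
    uv=np.atleast_2d(np.asarray(uv,float)); f=240/np.tan(np.radians(m["fovy"])/2)
    d=(uv-[m["cx"],m["cy"]])/f
    if fish:
        t=np.linalg.norm(d,axis=1,keepdims=True); d=d/np.maximum(t,1e-9)*np.tan(t)
    q=m["orientation"]; r=R.from_quat([q[1],q[2],q[3],q[0]])
    w=r.apply(np.c_[d[:,0],-d[:,1],-np.ones(len(d))])
    p=m["position"]; return p+w*((z-p[2])/w[:,2])[:,None]
def down(yaw): # tool z down, tool x at yaw
    q=(R.from_euler('z',yaw)*R.from_euler('x',np.pi)).as_quat(); return np.array([q[3],q[0],q[1],q[2]])
E
python3 - <<'E'
from h import *
m=camera_model("top")
b=cast(m,[(321,257),(309,243),(294,232),(278,226),(261,222)],40); print(b.round())
print(np.linalg.norm(np.diff(b,axis=0),axis=1))
print('block',cast(m,[(331,283)],50))
s=sense(); w=camera_model("wrist"); print(w)
q=s["tcp_rot"];print(R.from_quat([q[1],q[2],q[3],q[0]]).as_matrix().round(2), w["position"]-s["position"])
for yaw in np.arange(-3,3.2,.5):
    print(yaw,planner.ik([b[2][0],b[2][1],250],down(yaw)))
E
```

```text
[[490. -38.  40.]
 [530.  -3.  40.]
 [562.  41.  40.]
 [580.  87.  40.]
 [591. 137.  40.]]
[53.4596375  54.15925783 49.7307095  50.83054352]
block [[414.32928034 -67.09904852  50.        ]]
{'fovy': 65.70646984690485, 'cx': 314.00162114295375, 'cy': 238.50564971386012, 'position': array([150.03532731, 561.11050707, 374.35288877]), 'orientation': array([ 0.8248574 , -0.13913321, -0.09067867,  0.54039764])}
[[-0.92  0.4  -0.  ]
 [ 0.4   0.92 -0.  ]
 [ 0.   -0.   -1.  ]] [-78.73376973  34.19548946 143.981789  ]
-3.0 [-0.14222925  0.11696441  1.60566605  0.          1.41896219 -1.85461823]
-2.5 [-0.14222925  0.11696441  1.60566605  0.          1.41896219 -2.35461823]
-2.0 [-0.14222925  0.11696441  1.60566605  0.          1.41896219 -2.85461823]
-1.5 [-1.42229249e-01  1.16964414e-01  1.60566605e+00 -4.44089210e-16
  1.41896219e+00  2.92856708e+00]
-1.0 [-1.42229249e-01  1.16964414e-01  1.60566605e+00 -4.44089210e-16
  1.41896219e+00  2.42856708e+00]
-0.5 [-1.42229249e-01  1.16964414e-01  1.60566605e+00 -4.44089210e-16
  1.41896219e+00  1.92856708e+00]
0.0 [-1.42229249e-01  1.16964414e-01  1.60566605e+00 -4.44089210e-16
  1.41896219e+00  1.42856708e+00]
0.5 [-1.42229249e-01  1.16964414e-01  1.60566605e+00 -4.44089210e-16
  1.41896219e+00  9.28567078e-01]
1.0 [-1.42229249e-01  1.16964414e-01  1.60566605e+00 -4.44089210e-16
  1.41896219e+00  4.28567078e-01]
1.5 [-0.14222925  0.11696441  1.60566605  0.          1.41896219 -0.07143292]
2.0 [-0.14222925  0.11696441  1.60566605  0.          1.41896219 -0.57143292]
2.5 [-0.14222925  0.11696441  1.60566605  0.          1.41896219 -1.07143292]
3.0 [-0.14222925  0.11696441  1.60566605  0.          1.41896219 -1.57143292]
```

```bash
python3 - <<'E'
from h import *
robot.grab()
print(sense()["time_s"])
robot.movep([545,40,230],down(2.73)); robot.wait(.3)
s=sense(); m=camera_model("wrist"); im=read_camera("wrist")
print(s["time_s"],s["position"],s["force"],s["finger_gap"],m)
np.save("m.npy",m,allow_pickle=True); cv2.imwrite("pics/w1.png",im[:,:,::-1])
E
```

```text
0.8667
3.25 [544.9821226   40.37681768 230.03090748] [-0.06396275  0.40976573 -0.55541561] 0.16113363697989017 {'fovy': 65.70646984690485, 'cx': 314.00162114295375, 'cy': 238.50564971386012, 'position': array([466.11347024,  74.46839657, 373.92275203]), 'orientation': array([ 0.82521366, -0.13886498, -0.09140373,  0.53980023])}
```

View pics/w1.png

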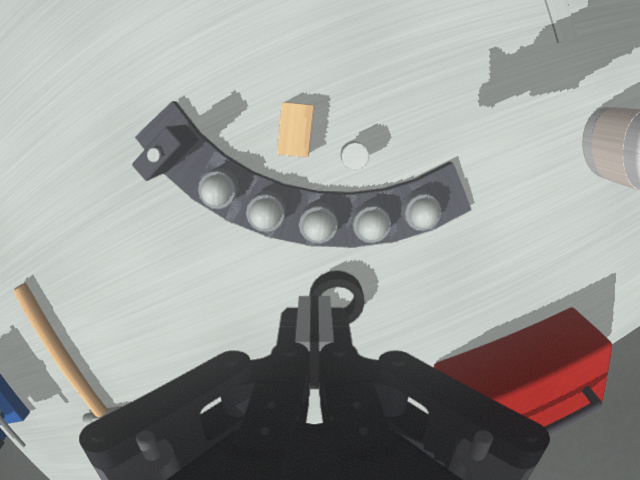

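The wrist view shows all five balls at about (216,190), (265,213), (318,225), (372,225) and (424,212). The stop block is at the left, (160,150), and the fingers are shut. I'll refine the circle centres and fit the rail pose.

```bash
python3 - <<'E'
from h import *
m=np.load("m.npy",allow_pickle=True).item(); im=cv2.imread("pics/w1.png"); g=cv2.cvtColor(im,cv2.COLOR_BGR2GRAY)
g0=[(216,190),(265,213),(318,225),(372,225),(424,212)]; c=[]
for x,y in g0:
    cr=cv2.resize(g[y-28:y+28,x-28:x+28],None,fx=4,fy=4,interpolation=cv2.INTER_CUBIC)
    h=cv2.HoughCircles(cr,cv2.HOUGH_GRADIENT_ALT,1,200,param1=200,param2=.6,minRadius=50,maxRadius=85)
    if h is None: print("none");c.append((x,y));continue
    h=h[0,0]/4; print(h); c.append((x-28+h[0],y-28+h[1]))
    cv2.circle(im,tuple(int(v*16) for v in c[-1]),int(h[2]*16),(0,0,255),1,cv2.LINE_AA,4)
P=cast(m,c,32,True)[:,:2]
a=np.array([2,1,0,-1,-2])*52/220
N=np.c_[-12+220*(1-np.cos(a)),220*np.sin(a)]
mu,nu=P.mean(0),N.mean(0)
H=(N-nu).T@(P-mu); th=np.arctan2(H[0,1]-H[1,0],H[0,0]+H[1,1]); M=np.array([[np.cos(th),-np.sin(th)],[np.sin(th),np.cos(th)]])
F=(N-nu)@M.T+mu; print(P.round(1),F.round(1),(P-F).round(1),th,mu-M@nu); np.save("F.npy",F)
cv2.imwrite("pics/c.png",cv2.resize(im[130:280,120:500],None,fx=2,fy=2))
E
```

```text
[29.       29.75     17.298685]
[28.5      29.5      19.159678]
none
[29.75     28.5      16.550455]
[28.25    28.75    18.23803]
[[494.2 -39. ]
 [534.   -5.6]
 [563.9  36.3]
 [586.   85.7]
 [593.8 137. ]] [[494.5 -38.3]
 [534.2  -4.9]
 [564.9  36.9]
 [585.   84.8]
 [593.3 136. ]] [[-0.3 -0.7]
 [-0.2 -0.8]
 [-1.  -0.7]
 [ 1.   1. ]
 [ 0.5  1.1]] 2.6255691055864747 [554.47034701  42.84493168]
```

View pics/c.png

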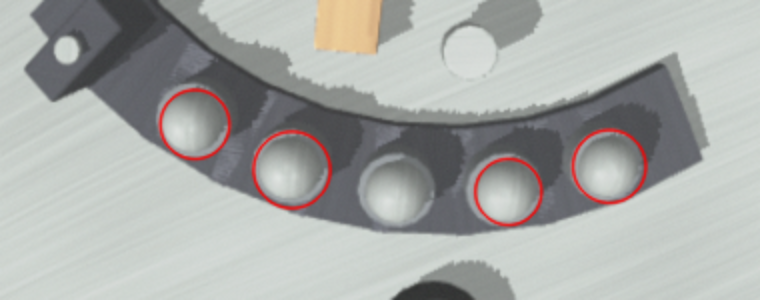

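The fit is within 1 mm. I'll press ball 1 first, in steps with force readings.

```bash
python3 - <<'E'
from h import *
F=np.load("F.npy"); x,y=F[0]
robot.movep([x,y,75],down(2.73)); 
robot.move_straight([x,y,54],vel=60); robot.wait(.15)
f0=np.mean([sense()["force"][2] for _ in range(5)])
for z in (46,44,42.8):
    robot.move_straight([x,y,z],vel=15); robot.wait(.1)
    s=sense(); print(s["time_s"],s["position"].round(2),s["force"].round(2),f0)
    if s["force"][2]-f0>4.2: break
robot.move_straight([x,y,58],vel=40); print(sense()["time_s"])
E
```

```text
5.4833 [494.72 -38.38  46.21] [-0.24 -0.08  1.55] 0.148257671384039
5.8667 [494.6  -38.33  44.09] [-0.38  0.39  1.95] 0.148257671384039
6.2167 [494.52 -38.31  42.85] [-0.71 -0.6   3.71] 0.148257671384039
6.75
```

The force of about 3.5 N matches a push of roughly 4 mm. The other four get the same treatment.

```bash
python3 - <<'E'
from h import *
F=np.load("F.npy")
for x,y in F[1:]:
    robot.move_straight([x,y,58],vel=60); robot.wait(.15)
    f0=np.mean([sense()["force"][2] for _ in range(5)])
    for z in (46,44,42.8):
        robot.move_straight([x,y,z],vel=20); robot.wait(.12)
        s=sense(); df=s["force"][2]-f0
        print(round(s["time_s"],2),s["position"].round(2),round(df,2))
        if df>4.8: break
    robot.move_straight([x,y,58],vel=50)
robot.move_straight([x,y,200],vel=150); robot.wait(.3)
print(sense()["time_s"]); cv2.imwrite("pics/end.png",read_camera("top")[150:350,100:500,::-1])
E
```

```text
8.78 [534.42  -4.92  46.26] 2.17
9.15 [534.29  -4.89  44.11] 2.41
9.52 [534.22  -4.88  42.85] 3.33
12.0 [565.16  36.89  46.27] 0.14
12.37 [565.02  36.92  44.13] 1.87
12.73 [564.99  36.9   42.9 ] 2.86
15.22 [585.29  84.76  46.31] 1.75
15.58 [585.13  84.72  44.15] 1.39
15.95 [585.09  84.76  42.9 ] 2.58
18.43 [593.61 135.97  46.31] 1.31
18.8 [593.48 135.98  44.15] 2.8
19.17 [593.41 135.95  42.87] 2.43
21.0167
```

View pics/end.png

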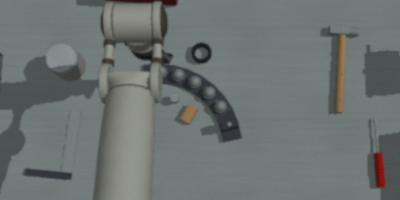

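The rail and the other visible things look unmoved; the arm hides the rail's far end. All five presses gave about 2.4–3.6 N, and the hand is clear at z = 200, so I'll hand it in.

```bash
python3 -c "
from plant import robot
print(robot.close_job())"
```

```text
the job is handed in; nothing more can be done
None
```

I pressed all five balls in order from the stop block, each about 4 mm down at roughly 2.4–3.6 N, and handed the job in at about 21 s with the hand clear; no verdict came back, and the arm hid the rail's far end in the last picture.

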